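# Lock a gear-housing carrier into its bench receiver

### The job

Put the aluminium carrier with the gear housing on the receiver's plate, wedge nose first, and slide it between the guides, past the side plunger and against the spring, until it bears on the stop. Keep it pressed steadily but gently against the stop while the slow side plunger springs fully home into the carrier's notch, then let go, so that the carrier stays locked in place. Do not ram the stop, and leave the orange filter, the red box and the tape roll where they are.

Things in the scene. Friction and masses are not known exactly. Their poses are not given: they have to be found in the camera images.
- carrier: Loose aluminium base 110 x 60 x 28 mm, 0.35 to 0.56 kg, with a grey gear housing on top. Origin: centre of its underside; x to the wedge nose, z up. 60 mm wide from x = -55 to +12 mm, then both sides taper to a nose 35 mm wide at x = +55 mm. Each side has a notch, x = -28 to -13.5 mm, 14 mm deep, full height.
- housing (a point): Grip point on the carrier's gear housing, at carrier (-10, 0, 58) mm. The housing is 74 mm long in x, 44 mm wide in y (grip across this, from above), from 28 to 74 mm above the underside; a flange 50 mm wide at its foot up to 34 mm; a shaft stub on top up to 86 mm.
- receiver: Fixed grey fixture. Origin on the counter under the plunger pin, on the slideway's centre line; x = push direction, to the stop; y to the plunger; z up. Plate x -135 to +110, y +-65 mm, top z = 8 mm. Slideway y = +-31.5 mm between guides (tops z = 30 mm) at x = -40 to +75 mm, flared mouth from x = -71 mm. Plunger block at y 43 to 90 mm, top z = 34 mm.
- seat (a point): Where the carrier's origin comes when it bears on the stop: receiver (+20, 0, 8) mm; same axes as the receiver, and the seated carrier's axes agree with them.
- stop: Hard stop: two steel pads 10 mm wide at y = +-12.5 mm, 30 mm tall, on the greased receiver plate. Origin on the plate at the centre of their contact face (receiver x = +75 mm), which looks to -x. A few newtons on it beyond the springs are enough; over 45 N is ramming.
- plunger (a joint): Side plunger's travel in m: 10 mm round pin along the receiver's y at x = 0, 21 mm above the counter, with a black knob. 0 = sprung fully out, 12 mm into the slideway; the carrier's flank holds it at 0.009 to 0.012. Weak spring (3 N), strongly damped: resists fast pushing (20 mm/s is fine), takes about 4 s to come home, enters the notch only with the carrier within 1.5 mm of the stop.
- ejector (a joint): Travel in m of the spring ejector, a 10 mm round rod along x between the stop's pads, 24 mm above the counter. 0 = out, tip 15 mm before the stop; 0.015 = level with the stop. It pushes back with 5 to 10 N, so a carrier let go before the plunger is home slides off the stop.
- orange_filter: Bystander: orange oil filter can, 75 mm diameter, 87 mm tall; origin centre of underside.
- red_box: Bystander: red part box 102 x 56 x 41 mm; origin centre of underside.
- tape_roll: Bystander: roll of brown packing tape lying flat, 105 mm diameter, 48 mm tall; origin centre of underside.

How it is judged:
By the outcome, as a careful person would: the job done as asked, in the order asked, and still so for the second after the job is handed in, with the robot touching nothing.
It also fails if it takes over 64 s, if anything falls off the work surface, if the arm or the gripper's body presses on something with over 40 N, if the wrist force passes 120 N, or if a joint passes its speed limit or range.

### The arm

A 7-joint arm with a two-finger parallel gripper is mounted at the origin on a cart in front of the work surface, level with it; the furniture and walls round the work are solid. World frame = base frame: x ahead of the robot, y to its left, z up, the work surface at z = 0. Lengths are in m, angles in rad, forces in N, time in s.
With the tool pointing down it reaches from about 0.4 to 0.9 m from the base axis. Payload 5.5 kg.
Tool frame: the origin (TCP) lies on the mounting face of the last link; the fingertips stand 178 mm ahead of it and the grasp point (between the pads) lies ahead of it (ctrl.grip_point_offset is the x of the grasp point in the tool frame, in m); x points along the fingers, y is the direction in which the jaws open and shut, and the axes are right-handed (so a half turn about x gives the same grasp; the last joint's range is limited). The gripper opens to 92 mm and grips with 3 to 60 N. Pads are 19 mm wide; open, the fingers measure 130 mm over their backs; the gripper's body (75 mm by 190 mm) begins 47 mm behind the grasp point.
Start: joints at [-1.079, 0.501, -0.427, 1.55, 0.221, 1.138, -0.21], TCP at [0.147, 0.633, 0.405] pointing down, gripper open.
Joint ranges: [-2.88, 2.88], [-0.31, 2.03], [-1.54, 1.56], [0.2, 2.42], [-1.41, 4.55], [0.19, 2.02], [-2.57, 2.57]. Speed limits (rad/s): [2.57, 2.57, 3.14, 3.14, 3.14, 3.14, 3.14].

### API

Orientations are given as a rotation vector (axis times angle).
In Python, from rig import ctrl gives the robot as it stands.
- The arm moves only by the tool drive_tool, never from a script. Its argument "commands" is a list of rows, each a list of 2 entries, a list of its own where there are three numbers: the shift along the tool's x, y, z in cm, then the turn, a rotation vector about the tool's x, y, z in degrees. A call has 1 to 5 rows; each row shifts and turns the commanded pose from where the row before left it, along the tool's axes as they then stand; what a row does not reach is not made up. A row lasts 1/8 s, in which the tool goes at most 62.5 mm and 10.7 degrees, less where a joint would pass 70% of its speed; a pose out of reach is approached as far as the arm can. A call with a gripper value outside its range is refused whole. "claw" is the closure, from -1 (fully open) to 1 (shut), set as the call begins (left out, the last holds). The fingers move at their own pace and stop on an object; the grip force is fixed at half the most. Time passes only in rows, so rows that do not move let the fingers close. It gives the time, the measured TCP pose, the force and the opening at its end, in the units of the state.
- ctrl.read_state(): the state, without advancing time (a new reading comes with each control period).
- ctrl.read_camera(name): name is "scene" or "top" or "wrist"; returns a dict with "img" (420x560x3 uint8, red, green, blue), "fx", "fy", "cx", "cy" (pixels), "distortion" ([k1, k2, p1, p2, k3] as OpenCV has them; the pictures are not rectified), "rvec" (rotation vector, rad) and "tvec" (3), from world to camera coordinates, as OpenCV has them. Camera axes: x right, y down, z forward; pixel columns grow to the right and rows downward; lengths in m; the calibration is good to about 2 mm. A picture is of the moment at which its call begins. There is no depth.
- ctrl.close_job(): hands the job in, once; it reports no verdict.
The state is a dict: "clock": time; "joint_pos": joint angles; "joint_velocities": joint speeds; "joint_torque": joint torques, N m; "position": TCP position; "eef_rot": TCP orientation; "ft_force": force on the tool from outside, world axes, zero at the start; "wrist_torque": the same for the moment, N m; "gripper_width": finger opening in m.
Only numpy, scipy, OpenCV 4.12 (cv2) and the standard library are available. Lean on these libraries where they do the work, as an engineer would, in place of code of your own. Each camera call takes 0.05 s, during which the arm holds its last target.

## Working session

There is one attempt and no reset: what is moved stays moved. The work goes in short steps, Python scripts to look and compute and a tool call to move; the robot and the scene stay as the last step left them, time stands still between calls to the robot, and variables do not carry over. Pictures are saved under pics/ and viewed, and the job is handed in when it is done.

Besides the shell and the picture viewer there is one more tool, called after "Call:" as a command line: name --argument value ..., lists and objects as JSON in quotes. drive_tool: Moves the arm, as the interface text tells. Its arguments: {"type":"object","properties":{"commands":{"type":"array"},"claw":{"type":"number"}},"required":["commands"]}

```bash
ls; mkdir -p pics
python3 - <<'E'
from rig import ctrl
import cv2
s=ctrl.read_state()
for k,v in s.items(): print(k,v)
print(ctrl.grip_point_offset)
for n in ("scene","top","wrist"):
    c=ctrl.read_camera(n)
    cv2.imwrite(f"pics/{n}0.png",c["img"][:,:,::-1])
    print(n,{k:v for k,v in c.items() if k!="img"})
E
```

```text
pics
clock 0.0
joint_pos [-1.07876129  0.50181753 -0.42676477  1.55138285  0.22082174  1.13829605
 -0.21031816]
joint_velocities [ 1.07691726e-03 -1.79113416e-03  8.98706181e-05 -1.61889651e-03
  2.17396169e-03  1.62202337e-03  4.09130396e-04]
joint_torque [ 1.13464448e-03 -5.66606212e+01 -5.81590980e+00 -2.79114872e+01
 -6.87610754e-02  3.10887862e-02  1.95540538e-04]
position [0.14744705 0.63271697 0.40372266]
eef_rot [ 0.17821325  1.56356581 -0.18109582]
ft_force [-0.68003934 -0.90942588 -0.59138093]
wrist_torque [ 0.00595327 -0.01884661  0.00141918]
gripper_width 0.09157369937167795
0.1592
scene {'fx': 460.68210332824947, 'fy': 460.68210332824947, 'cx': 285.18397043320897, 'cy': 211.36637153983546, 'distortion': array([-0.10985787,  0.        ,  0.        ,  0.        ,  0.        ]), 'rvec': array([ 1.87130403, -1.05451981,  0.60447367]), 'tvec': array([-0.2784056 ,  0.29488416,  0.92866763])}
top {'fx': 503.02348649869464, 'fy': 503.02348649869464, 'cx': 284.1293073301813, 'cy': 217.89180517927542, 'distortion': array([0.00550906, 0.        , 0.        , 0.        , 0.        ]), 'rvec': array([ 2.14907072, -2.13150507,  0.13170024]), 'tvec': array([0.00684279, 0.53091658, 1.61315267])}
wrist {'fx': 296.8659964438331, 'fy': 296.8659964438331, 'cx': 283.47597716849765, 'cy': 209.17138616125777, 'distortion': array([-0.00894185,  0.        ,  0.        ,  0.        ,  0.        ]), 'rvec': array([-2.25922482, -1.79263381, -0.27809477]), 'tvec': array([-0.64900976, -0.0385312 ,  0.3923183 ])}
```

View pics/scene0.png

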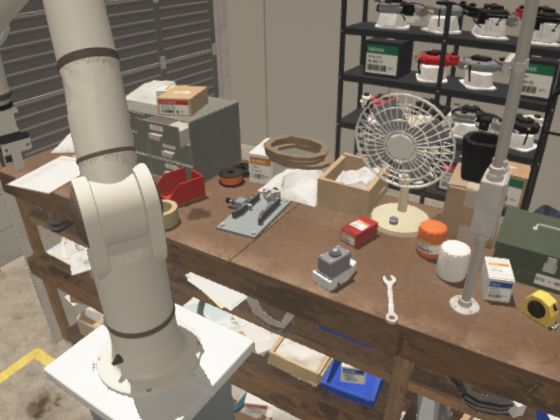

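View pics/top0.png

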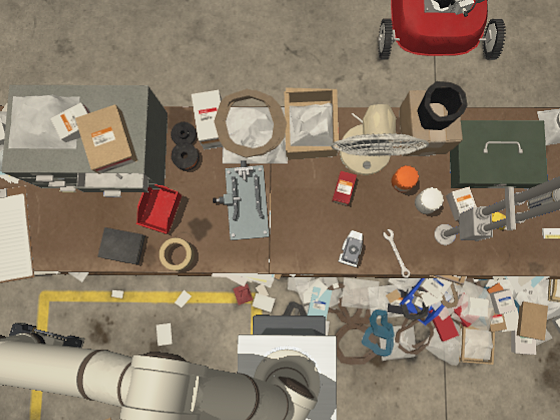

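View pics/wrist0.png

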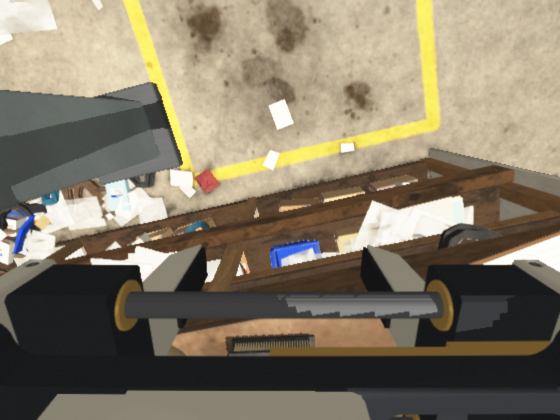

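```bash
cat > h.py <<'E'
import numpy as np, cv2
from scipy.spatial.transform import Rotation as R
def ray(c,uv,z):
    K=np.array([[c["fx"],0,c["cx"]],[0,c["fy"],c["cy"]],[0,0,1]])
    p=cv2.undistortPoints(np.array(uv,float).reshape(-1,1,2),K,np.array(c["distortion"])).reshape(-1,2)
    M=R.from_rotvec(c["rvec"]).as_matrix(); t=np.array(c["tvec"])
    o=-M.T@t; d=np.c_[p,np.ones(len(p))]@M
    return o+d*((z-o[2])/d[:,2])[:,None]
def proj(c,P):
    K=np.array([[c["fx"],0,c["cx"]],[0,c["fy"],c["cy"]],[0,0,1]])
    return cv2.projectPoints(np.array(P,float).reshape(-1,1,3),np.array(c["rvec"]),np.array(c["tvec"]),K,np.array(c["distortion"]))[0].reshape(-1,2)
def crop(img,x0,y0,x1,y1,s,fn):
    a=cv2.resize(np.ascontiguousarray(img[y0:y1,x0:x1,::-1]),None,fx=s,fy=s,interpolation=cv2.INTER_CUBIC); cv2.imwrite(fn,a)
E
python3 - <<'E'
from h import *
a=cv2.imread("pics/top0.png")[:,:,::-1]
crop(a,205,155,285,245,6,"pics/t_rec.png"); crop(a,325,220,385,275,8,"pics/t_car.png")
b=cv2.imread("pics/scene0.png")[:,:,::-1]
crop(b,210,170,380,295,4,"pics/s_c.png")
E
```

```text
(no output)
```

View pics/t_rec.png

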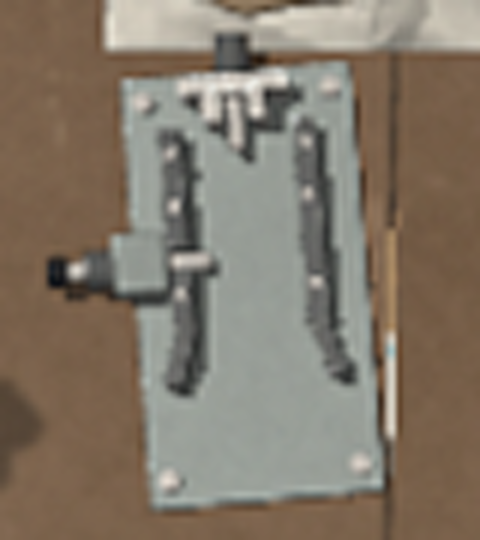

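View pics/t_car.png

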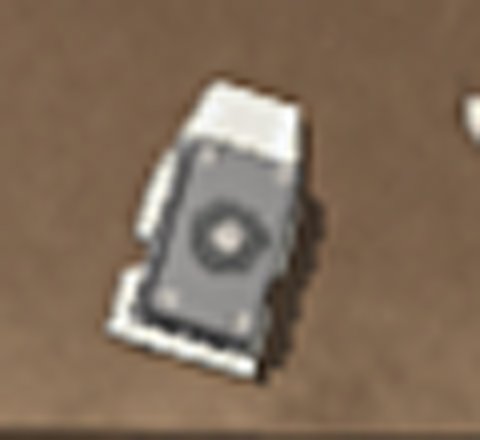

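View pics/s_c.png

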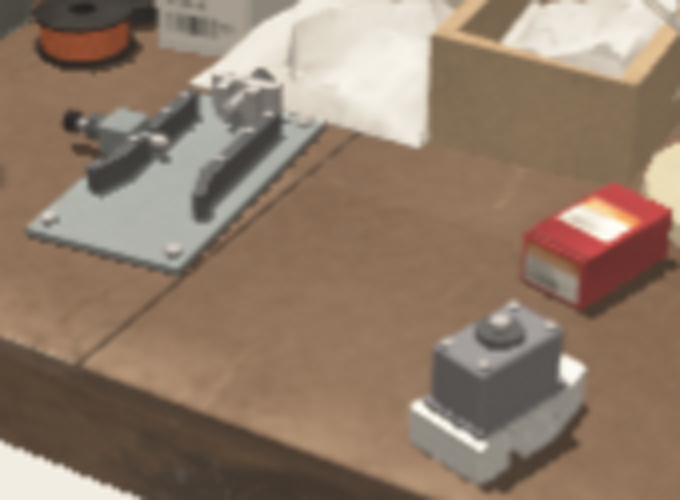

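Run:
```python
from h import *
from rig import ctrl
c=ctrl.read_camera("top")
def cr(pts,x0,y0,s): return (np.array(pts,float)+.5)/s-.5+[x0,y0]
P=ray(c,cr([(122,80),(350,62),(385,488),(155,507)],205,155,6),0.008)
print(P)
fl,fr,br,bl=P
d=(fl+fr-bl-br)/2; print("len",np.hypot(*d[:2]),"yaw",np.degrees(np.arctan2(d[1],d[0])), 'w',np.hypot(*(fl-fr)[:2]))
yaw=np.arctan2(d[1],d[0]); e=np.array([np.cos(yaw),np.sin(yaw)])
ctr=P.mean(0)[:2]; print("rec origin", ctr-e*(-.0125))
Q=ray(c,cr([(108,330),(258,378),(218,82),(300,105)],325,220,8),0.028); print(Q)
r=(Q[0]+Q[1])/2;n=(Q[2]+Q[3])/2; d=n-r; y2=np.arctan2(d[1],d[0]); print("car len",np.hypot(*d[:2]),np.degrees(y2),"origin",(r+n)/2)
H=ray(c,cr([(228,237)],325,220,8),0.086); print("stub",H)
# housing top
```

```text
[[0.70493877 0.2143894  0.008     ]
 [0.71605292 0.085441   0.008     ]
 [0.47411662 0.06232039 0.008     ]
 [0.46256412 0.18977255 0.008     ]]
len 0.24332897788231977 yaw 5.629334505182434 w 0.1294264733886472
rec origin [0.60185782 0.13920699]
[[ 0.39232712 -0.16551109  0.028     ]
 [ 0.37340694 -0.2261685   0.028     ]
 [ 0.49422815 -0.21112095  0.028     ]
 [ 0.48499174 -0.24454511  0.028     ]]
car len 0.11143435968062465 -16.684647442769858 origin [ 0.43623849 -0.21183641  0.028     ]
stub [[ 0.42598686 -0.20768096  0.086     ]]
```

```bash
cat >> h.py <<'E'
def tool(psi):
    p=np.radians(psi); s,c=np.sin(p),np.cos(p)
    return np.array([[0,-s,c],[0,c,s],[-1,0,0]])  # columns x,y,z
def st(s):
    M=R.from_rotvec(s["eef_rot"]).as_matrix()
    print("t",round(s["clock"],2),"pos",np.round(s["position"],4),"psi",round(np.degrees(np.arctan2(M[1,2],M[0,2])),2),"xaxis",np.round(M[:,0],4),"F",np.round(s["ft_force"],1),"w",round(s["gripper_width"],4))
    return M
def delta(s,pos,psi):
    """pos = wanted TCP"""
    M=st(s); T=tool(psi)
    print("shift tool cm",np.round(M.T@(np.array(pos)-s["position"])*100,2)," turn deg",np.round(np.degrees(R.from_matrix(M.T@T).as_rotvec()),2))
E
python3 - <<'E'
from h import *
from rig import ctrl
s=ctrl.read_state()
delta(s,(0.5,0.35,0.4),-16.7)
delta(s,(0.5,0.35,0.4),13)
E
```

```text
t 0.2 pos [0.1474 0.6328 0.4041] psi -13.11 xaxis [-3.0e-04 -1.2e-03 -1.0e+00] F [-0.1  0.5 -0.2] w 0.0918
shift tool cm [  0.43 -19.55  40.76]  turn deg [ 3.59 -0.    0.07]
t 0.2 pos [0.1474 0.6328 0.4041] psi -13.11 xaxis [-3.0e-04 -1.2e-03 -1.0e+00] F [-0.1  0.5 -0.2] w 0.0918
shift tool cm [  0.43 -19.55  40.76]  turn deg [-2.611e+01 -2.000e-02  7.000e-02]
```

Call:
drive_tool --commands '[[[0,-2.4,5],[0,0,0]],[[0,-2.4,5],[1.8,0,0]],[[0,-2.4,5],[1.8,0,0]],[[0,-2.4,5],[0,0,0]],[[0,-2.4,5],[0,0,0]]]' --claw -1

```text
clock: 0.82
position: [0.3592, 0.4514, 0.4047]
eef_rot: [0.229, 1.559, -0.229]
ft_force: [0.0, 0.2, 0.2]
gripper_width: 0.0916
```

Call:
drive_tool --commands '[[[0,-3.5,4],[0,0,0]],[[0,-4,4],[0,0,0]],[[0,-5,2],[0,0,0]],[[0,-5.5,0],[0,0,0]],[[0,-5.5,0],[0,0,0]]]'

```text
clock: 1.45
position: [0.3859, 0.1971, 0.4045]
eef_rot: [0.229, 1.559, -0.23]
ft_force: [0.4, -1.1, 0.1]
gripper_width: 0.0919
```

Run:
```python
from h import *
from rig import ctrl
s=ctrl.read_state()
delta(s,(0.4264,-.209,0.36),-16.7)
```

```text
t 1.45 pos [0.3859 0.1971 0.4045] psi -16.75 xaxis [-2.e-04 -0.e+00 -1.e+00] F [ 0.4 -1.1  0.1] w 0.0919
shift tool cm [  4.45 -37.72  15.59]  turn deg [-0.05 -0.01  0.  ]
```

Call:
drive_tool --commands '[[[0,-5.2,2.2],[0,0,0]],[[0,-5.4,2.2],[0,0,0]],[[0,-5.4,2.2],[0,0,0]],[[1,-5.4,2.2],[0,0,0]],[[1,-5.4,2.2],[0,0,0]]]'

```text
clock: 2.08
position: [0.4145, -0.091, 0.3849]
eef_rot: [0.229, 1.557, -0.228]
ft_force: [0.4, 0.5, -1.0]
gripper_width: 0.0916
```

Call:
drive_tool --commands '[[[1,-5.4,2.2],[0,0,0]],[[1,-4,1.7],[0,0,0]],[[0.5,-1.5,0.7],[0,0,0]],[[0,0,0],[0,0,0]]]'

```text
clock: 2.58
position: [0.4271, -0.2072, 0.3592]
eef_rot: [0.23, 1.56, -0.23]
ft_force: [0.0, -0.1, 0.6]
gripper_width: 0.0917
```

Run:
```python
from h import *
from rig import ctrl
s=ctrl.read_state()
delta(s,(0.4264,-.209,0.2172),-16.7)
c=ctrl.read_camera("wrist"); crop(c["img"],0,0,560,420,1.4,"pics/w1.png")
c=ctrl.read_camera("scene"); crop(c["img"],280,200,420,305,5,"pics/s1.png")
```

```text
t 2.58 pos [ 0.4271 -0.2072  0.3592] psi -16.8 xaxis [-1.1e-03  5.0e-04 -1.0e+00] F [ 0.  -0.1  0.6] w 0.0917
shift tool cm [14.2 -0.2  0. ]  turn deg [-0.1  -0.07 -0.01]
```

View pics/w1.png

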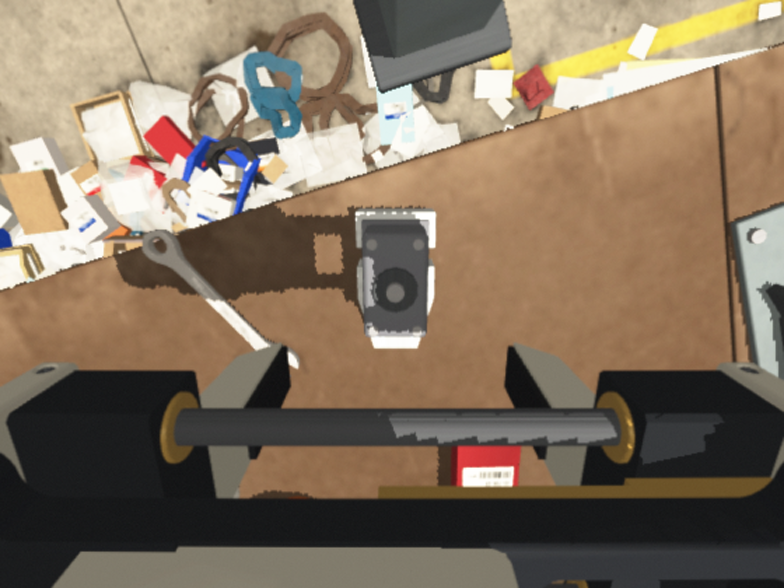

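View pics/s1.png

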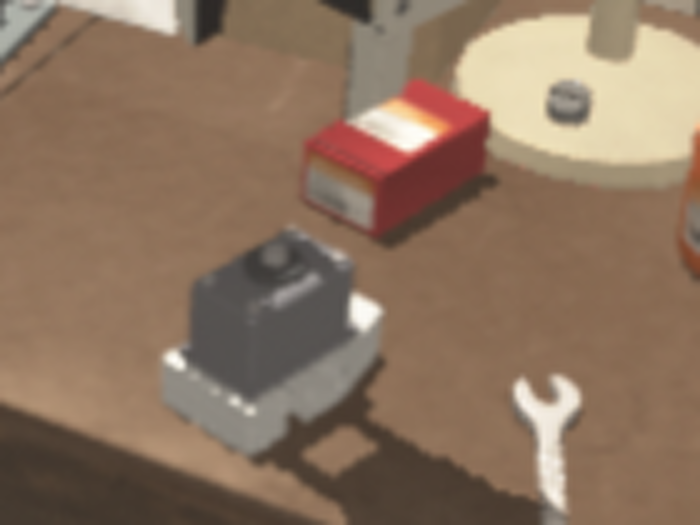

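Run:
```python
from h import *
from rig import ctrl
c=ctrl.read_camera("wrist"); s=ctrl.read_state()
im=c["img"]; crop(im,235,130,325,260,4.6,"pics/w1c.png")
f=lambda p:(np.array(p,float)+.5)/1.4-.5
Q=ray(c,f([(357,211),(436,211),(373,347),(420,347)]),.028); print(Q)
r=(Q[0]+Q[1])/2;n=(Q[2]+Q[3])/2;d=n-r
print(np.hypot(*d[:2]),np.degrees(np.arctan2(d[1],d[0])),(r+n)/2)
y=Q[1]-Q[0];print(np.degrees(np.arctan2(y[1],y[0])))
# housing top corners z=.074
H=ray(c,f([(363,221),(429,221),(362,332),(427,334)]),.074);print(H,H.mean(0)); 
for a,b in((0,2),(1,3)):
  e=H[b]-H[a];print(np.degrees(np.arctan2(e[1],e[0])))
print("stub",ray(c,f([(395.5,292)]),.086))
```

```text
[[ 0.37428589 -0.22005483  0.028     ]
 [ 0.3910821  -0.16394036  0.028     ]
 [ 0.48295098 -0.24222237  0.028     ]
 [ 0.49404011 -0.20519829  0.028     ]]
0.11046167137113151 -16.683977371543982 [ 0.43558977 -0.20785396  0.028     ]
73.33648020992555
[[ 0.37752071 -0.21267819  0.074     ]
 [ 0.38957023 -0.17242419  0.074     ]
 [ 0.45005427 -0.23709839  0.074     ]
 [ 0.46441952 -0.19436741  0.074     ]] [ 0.42039118 -0.20414204  0.074     ]
-18.607060662074296
-16.339309578881625
stub [[ 0.42523503 -0.20537341  0.086     ]]
```

View pics/w1c.png

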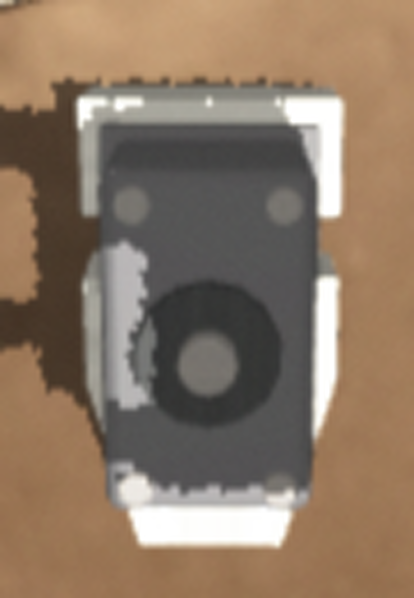

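Call:
drive_tool --commands '[[[4,0,0],[0,0,0]],[[4,0,0],[0,0,0]],[[3.5,0,0],[0,0,0]],[[1.7,0,0],[0,0,0]],[[1,0,0],[0,0,0]]]'

```text
clock: 3.35
position: [0.4275, -0.2053, 0.2172]
eef_rot: [0.228, 1.56, -0.226]
ft_force: [-0.2, -0.2, 1.2]
gripper_width: 0.0921
```

Call:
drive_tool --commands '[[[0,0,0],[0,0,0]],[[0,0,0],[0,0,0]],[[0,0,0],[0,0,0]],[[0,0,0],[0,0,0]],[[0,0,0],[0,0,0]]]' --claw 1

```text
clock: 3.98
position: [0.4273, -0.2071, 0.218]
eef_rot: [0.229, 1.558, -0.229]
ft_force: [-0.8, -3.6, 0.7]
gripper_width: 0.0464
```

Call:
drive_tool --commands '[[[0,0,0],[0,0,0]],[[0,0,0],[0,0,0]],[[0,0,0],[0,0,0]]]'

```text
clock: 4.35
position: [0.4273, -0.2073, 0.218]
eef_rot: [0.229, 1.558, -0.23]
ft_force: [-1.0, -3.1, 4.3]
gripper_width: 0.0439
```

Run:
```python
from h import *
from rig import ctrl
s=ctrl.read_state()
delta(s,(0.4264,-.209,0.3172),-16.7)
c=ctrl.read_camera("scene"); crop(c["img"],280,200,420,305,5,"pics/s2.png")
```

```text
t 4.35 pos [ 0.4273 -0.2073  0.218 ] psi -16.73 xaxis [ 3.e-04 -5.e-04 -1.e+00] F [-1.  -3.1  4.3] w 0.0439
shift tool cm [-9.92 -0.19 -0.03]  turn deg [-0.03  0.03  0.02]
```

View pics/s2.png

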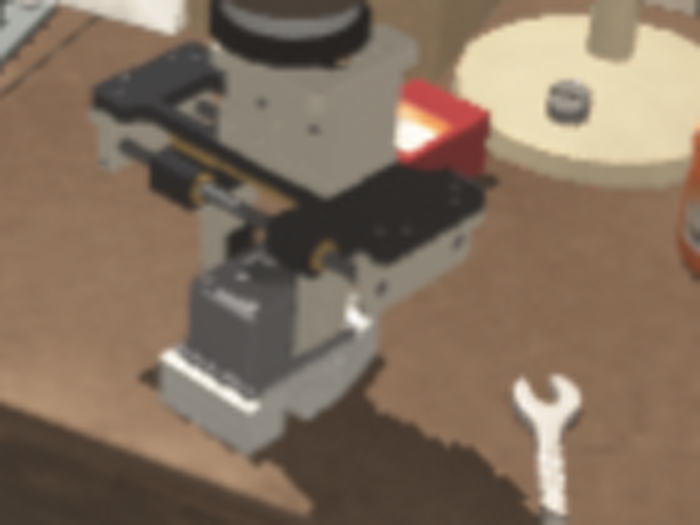

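Call:
drive_tool --commands '[[[-1,0,0],[0,0,0]],[[-3,0,0],[0,0,0]],[[-5,0,0],[0,0,0]],[[-5,0,0],[0,0,0]],[[-4,0,0],[0,0,0]]]'

```text
clock: 5.03
position: [0.4269, -0.2062, 0.3995]
eef_rot: [0.229, 1.559, -0.228]
ft_force: [0.4, -1.1, -4.0]
gripper_width: 0.0437
```

Run:
```python
from h import *
from rig import ctrl
s=ctrl.read_state()
delta(s,(0.67,.145,0.40),5.4)
```

```text
t 5.03 pos [ 0.4269 -0.2062  0.3995] psi -16.67 xaxis [ 1.e-04  6.e-04 -1.e+00] F [ 0.4 -1.1 -4. ] w 0.0437
shift tool cm [-3.000e-02  4.061e+01  1.321e+01]  turn deg [-22.07   0.    -0.03]
```

Call:
drive_tool --commands '[[[0,3,1],[0,0,0]],[[0,5,1.5],[0,0,0]],[[0,5,1.6],[0,0,0]],[[0,5,1.6],[0,0,0]],[[0,5,1.6],[0,0,0]]]'

```text
clock: 5.65
position: [0.5634, -0.0056, 0.3972]
eef_rot: [0.229, 1.561, -0.228]
ft_force: [-0.1, -1.8, -2.9]
gripper_width: 0.044
```

Call:
drive_tool --commands '[[[0,5,1.6],[0,0,0]],[[0,5,1.6],[0,0,0]],[[0,4,1.6],[0,0,0]],[[0,2.6,0.8],[0,0,0]],[[0,1,0.3],[-5,0,0]]]'

```text
clock: 6.28
position: [0.67, 0.1474, 0.3963]
eef_rot: [0.157, 1.568, -0.156]
ft_force: [0.3, -0.7, -3.6]
gripper_width: 0.0442
```

Call:
drive_tool --commands '[[[0,0,0],[-6,0,0]],[[0,0,0],[-6,0,0]],[[0,0,0],[-5,0,0]],[[0,0,0],[0,0,0]],[[0,0,0],[0,0,0]]]'

```text
clock: 6.9
position: [0.67, 0.1442, 0.3972]
eef_rot: [-0.071, 1.571, 0.071]
ft_force: [-0.3, -0.4, -3.0]
gripper_width: 0.0439
```

Run:
```python
from h import *
from rig import ctrl
import pickle
s=ctrl.read_state()
delta(s,(0.67,.145,0.40),5.4)
c=ctrl.read_camera("wrist"); crop(c["img"],0,0,560,420,1.4,"pics/w3.png"); pickle.dump(c,open("w3.pkl","wb"))
c=ctrl.read_camera("scene"); crop(c["img"],0,0,560,420,1.4,"pics/s3.png")
```

```text
t 6.9 pos [0.67   0.1442 0.3972] psi 5.21 xaxis [-0.0014 -0.     -1.    ] F [-0.3 -0.4 -3. ] w 0.0439
shift tool cm [-0.28  0.08  0.  ]  turn deg [-0.19 -0.08 -0.01]
```

View pics/w3.png

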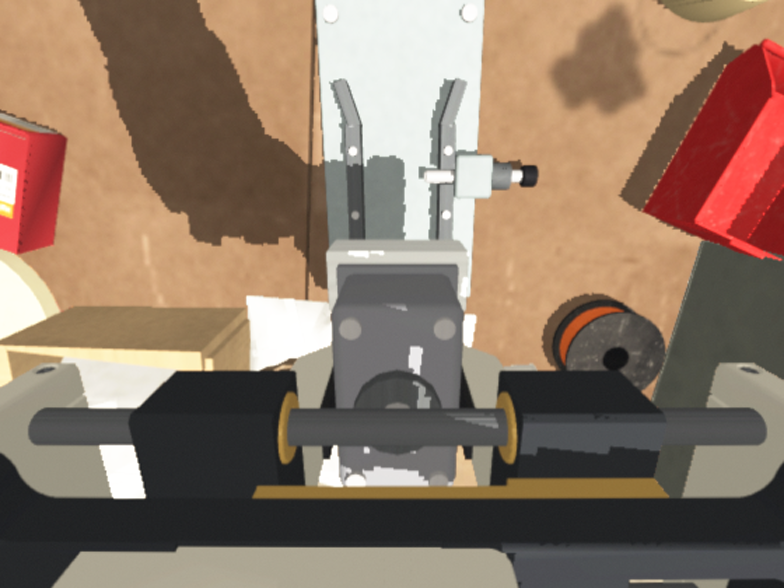

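View pics/s3.png

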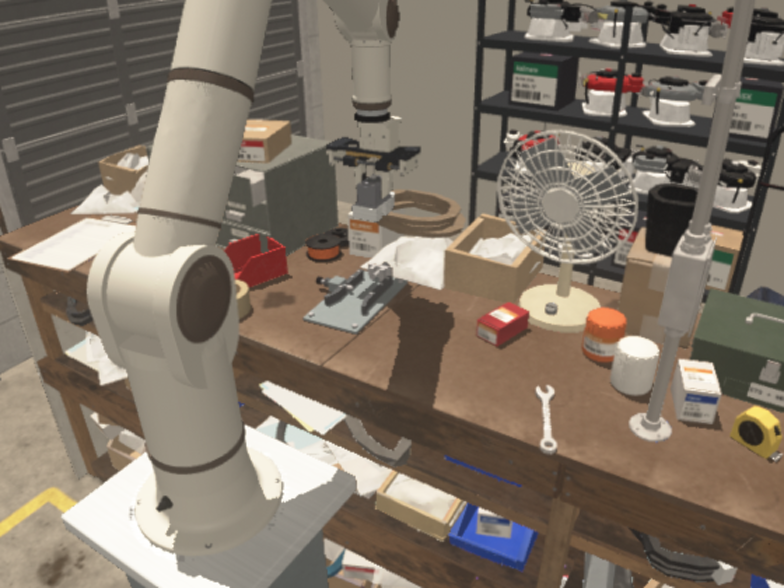

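Run:
```python
from h import *
import pickle
c=pickle.load(open("w3.pkl","rb")); crop(c["img"],215,0,395,190,4,"pics/w3a.png"); crop(c["img"],225,40,345,180,4.2,"pics/w3b.png")
```

```text
(no output)
```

View pics/w3b.png

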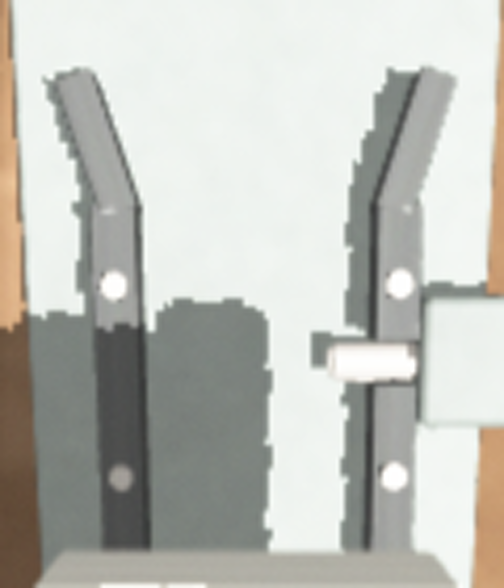

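View pics/w3a.png

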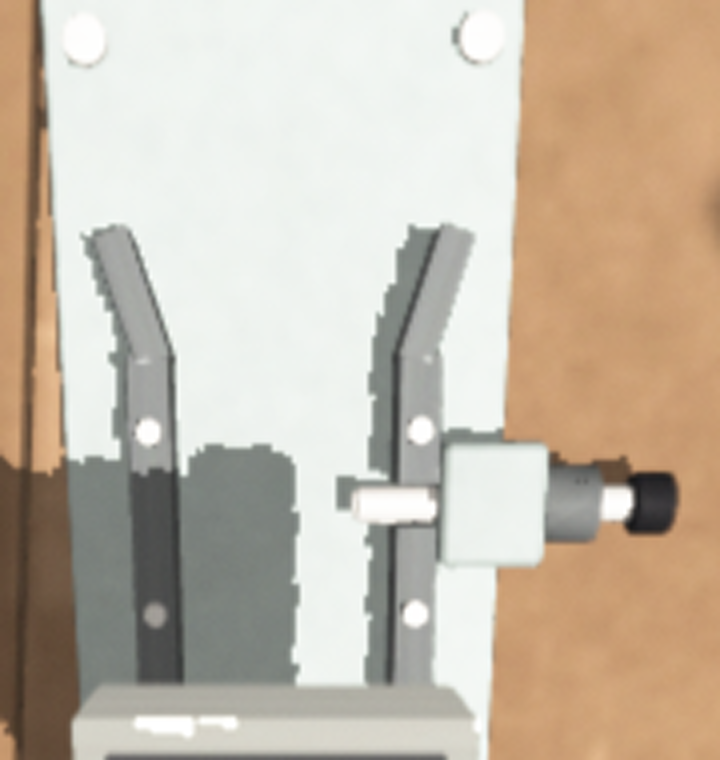

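Run:
```python
from h import *
import pickle
c=pickle.load(open("w3.pkl","rb"))
f=lambda p:(np.array(p,float)+.5)/4.2-.5+[225,40]
L=ray(c,f([(134,205),(143,545)]),.030); Rr=ray(c,f([(379,205),(372,545)]),.030)
print(L,Rr, np.linalg.norm(L-Rr,axis=1))
m=(L+Rr)/2; d=m[1]-m[0]; print("mid",m,"yaw",np.degrees(np.arctan2(d[1],d[0])))
for e in (L[1]-L[0],Rr[1]-Rr[0]): print(np.degrees(np.arctan2(e[1],e[0])))
print("pin",ray(c,f([(328,362),(415,362)]),.021), ray(c,f([(328,362)]),.026))
g=lambda p:(np.array(p,float)+.5)/4-.5+[215,0]
S=ray(c,g([(85,39),(481,37)]),.010);e=S[1]-S[0];print("screws",S,np.degrees(np.arctan2(-e[0],e[1])),S.mean(0))
P=ray(c,g([(45,0),(80,700),(523,0),(490,700)]),.008);print(P)
for a,b in((0,1),(2,3)):
  e=P[b]-P[a];print(np.degrees(np.arctan2(e[1],e[0])))
```

```text
[[0.56337297 0.10501908 0.03      ]
 [0.65180378 0.11311983 0.03      ]] [[0.55765542 0.16828603 0.03      ]
 [0.64601946 0.17711758 0.03      ]] [0.06352478 0.06425862]
mid [[0.5605142  0.13665255 0.03      ]
 [0.64891162 0.14511871 0.03      ]] yaw 5.470744970276248
5.2340038606742585
5.707477512397369
pin [[0.5981692  0.15999204 0.021     ]
 [0.59599977 0.18387715 0.021     ]] [[0.59802241 0.15966597 0.026     ]]
screws [[0.48493839 0.07609653 0.01      ]
 [0.47491257 0.18186868 0.01      ]] 5.4147175238011185 [0.47992548 0.1289826  0.01      ]
[[0.47623286 0.06470323 0.008     ]
 [0.66522259 0.08187531 0.008     ]
 [0.4647207  0.19210397 0.008     ]
 [0.65359551 0.21051733 0.008     ]]
5.1917821351990145
5.568157210326758
```

Run:
```python
from h import *
import pickle
c=pickle.load(open("w3.pkl","rb"))
crop(c["img"],225,165,345,350,3.2,"pics/w3d.png")
```

```text
(no output)
```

View pics/w3d.png

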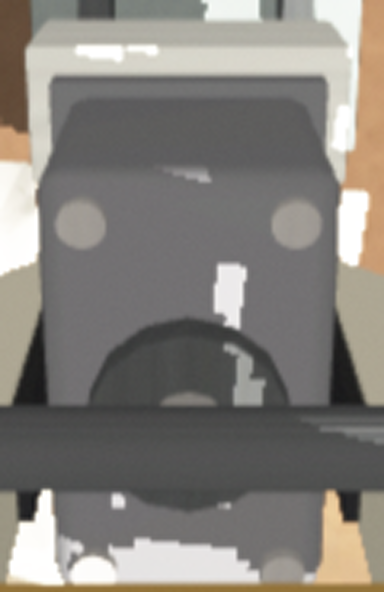

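Run:
```python
from h import *
import pickle
c=pickle.load(open("w3.pkl","rb"))
tcp=np.array([.67,.1442,.3972]); T=tool(5.21)
f=lambda p:(np.array(p,float)+.5)/3.2-.5+[225,165]
for n,p,z in (("rear top",[(28,44),(351,44)],.028),("rear bot",[(42,20),(340,20)],.0),("rscrew",[(80,223),(297,222)],.074),("fscrew",[(94,570),(283,570)],.074)):
    P=ray(c,f(p),tcp[2]-.2172+z); q=(P-tcp)@T
    e=P[1]-P[0]; print(n,np.round(q*1000,1),"mid",np.round(q.mean(0)*1000,1),"psi",np.degrees(np.arctan2(-e[0],e[1])))
```

```text
rear top [[189.2 -29.1 -47.3]
 [189.2  29.5 -47.2]] mid [189.2   0.2 -47.3] psi 5.163836170687832
rear bot [[217.2 -30.7 -46.6]
 [217.2  31.8 -46.5]] mid [217.2   0.6 -46.5] psi 5.163837105227819
rscrew [[143.2 -15.2 -31.4]
 [143.2  15.2 -31.5]] mid [143.2   0.  -31.4] psi 5.450467935725901
fscrew [[143.2 -15.1  28.5]
 [143.2  15.1  28.5]] mid [143.2  -0.   28.5] psi 5.1700296698998045
```

Call:
drive_tool --commands '[[[3,0,0],[-0.2,0,0]],[[4,0,0],[0,0,0]],[[2.5,0,0],[0,0,0]],[[0,0,0],[0,0,0]],[[0,0,0],[0,0,0]]]'

```text
clock: 7.62
position: [0.671, 0.1442, 0.304]
eef_rot: [-0.075, 1.568, 0.075]
ft_force: [0.2, 0.4, -3.0]
gripper_width: 0.0436
```

Run:
```python
from h import *
from rig import ctrl
import pickle
s=ctrl.read_state()
st(s)
c=ctrl.read_camera("wrist"); crop(c["img"],180,0,400,210,3.6,"pics/w4.png"); pickle.dump(c,open("w4.pkl","wb"))
```

```text
t 7.62 pos [0.671  0.1442 0.304 ] psi 5.48 xaxis [ 1.8e-03  5.0e-04 -1.0e+00] F [ 0.2  0.4 -3. ] w 0.0436
```

View pics/w4.png

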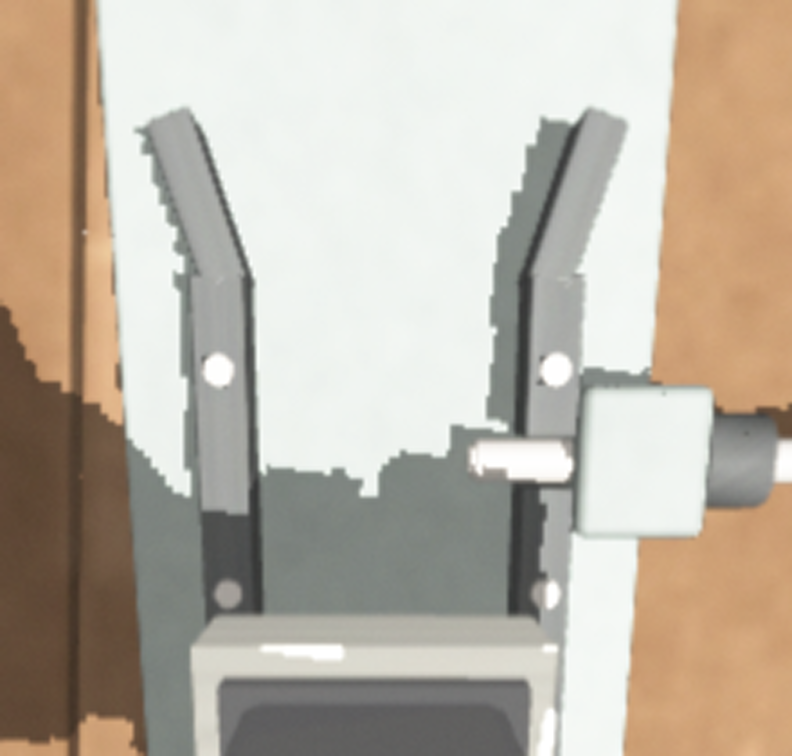

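Run:
```python
from h import *
import pickle
c=pickle.load(open("w4.pkl","rb"))
tcp=np.array([.671,.1442,.304]); T=tool(5.48)
f=lambda p:(np.array(p,float)+.5)/3.6-.5+[180,0]
def show(n,p,z):
    P=ray(c,f(p),z); q=(P-tcp)@T
    e=P[1]-P[0]; print(n,np.round(P[:,:2]*1000,1).tolist(),"tool yz",np.round(q[:,1:]*1000,1).tolist(),"mid",np.round(q.mean(0)*1000,1),"psi",round(np.degrees(np.arctan2(-e[0],e[1])),2))
    return P.mean(0)
a=show("bend",[(244,277),(532,277)],.030)
b=show("far",[(249,500),(527,500)],.030)
s1=show("scr1",[(218,370),(556,370)],.031)
s2=show("scr2",[(228,593),(547,593)],.031)
for u,v in((a,b),(s1,s2)):
    d=v-u; print("axis yaw",np.degrees(np.arctan2(d[1],d[0])))
show("rear top",[(191,646),(560,646)],.304-.1892)
P=ray(c,f([(468,459)]),.021);print("pin tip",P, (P-tcp)@T)
show("plate",[(97,0),(678,0)],.008)
show("plate2",[(148,750),(625,750)],.008)
```

```text
bend [[563.9, 105.6], [558.0, 168.2]] tool yz [[-28.2, -110.3], [34.7, -110.2]] mid [ 274.     3.2 -110.2] psi 5.43
far [[611.4, 109.5], [605.3, 173.7]] tool yz [[-28.9, -62.6], [35.6, -62.5]] mid [274.    3.4 -62.6] psi 5.43
scr1 [[583.7, 101.0], [576.5, 176.1]] tool yz [[-34.7, -91.0], [40.8, -91.0]] mid [273.    3.1 -91. ] psi 5.43
scr2 [[633.3, 105.9], [626.2, 181.3]] tool yz [[-34.5, -41.1], [41.2, -41.1]] mid [273.    3.3 -41.1] psi 5.43
axis yaw 5.655777703431494
axis yaw 5.776986532470378
rear top [[627.7, 110.5], [622.1, 169.7]] tool yz [[-29.4, -46.3], [30.1, -46.2]] mid [189.2   0.3 -46.3] psi 5.43
pin tip [[0.59781831 0.15976489 0.021     ]] [[ 0.283       0.02248248 -0.0713608 ]]
plate [[508.2, 67.1], [496.0, 195.4]] tool yz [[-61.2, -169.4], [67.7, -169.3]] mid [ 296.     3.2 -169.4] psi 5.44
plate2 [[682.1, 83.8], [669.9, 212.6]] tool yz [[-61.2, 5.3], [68.2, 5.4]] mid [296.    3.5   5.3] psi 5.43
```

Call:
drive_tool --commands '[[[0,0.1,-3],[0,0,0]],[[0,0.18,-5],[0,0,0]],[[0,0,-5],[0,0,0]],[[0,0,-4.4],[0,0,0]],[[0,0,-2],[0,0,0]]]'

```text
clock: 8.3
position: [0.4753, 0.1283, 0.3045]
eef_rot: [-0.075, 1.568, 0.076]
ft_force: [0.2, -0.3, -3.1]
gripper_width: 0.0439
```

Call:
drive_tool --commands '[[[3,0,0],[0,0,0]],[[2.5,0,0],[0,0,0]],[[1,0,0],[0,0,0]],[[0,0,0],[0,0,0]]]'

```text
clock: 8.8
position: [0.4775, 0.1284, 0.2383]
eef_rot: [-0.075, 1.569, 0.075]
ft_force: [-0.5, -0.2, -3.8]
gripper_width: 0.0437
```

```bash
cat >> h.py <<'E'
YAW=5.5
def rec(s,o=(0.6003,0.1403)):
    st(s); T=tool(YAW); d=s["position"]-np.array([*o,0])
    F=s["ft_force"]@T
    print("TCP in rec: x %.4f y %.4f z %.4f"%(d@T[:,2],d@T[:,1],d[2]),"F rec x %.1f y %.1f z %.1f"%(F[2],F[1],s["ft_force"][2]))
E
python3 - <<'E'
from h import *
from rig import ctrl
rec(ctrl.read_state())
E
```

```text
t 8.8 pos [0.4775 0.1284 0.2383] psi 5.49 xaxis [ 8.e-04  2.e-04 -1.e+00] F [-0.5 -0.2 -3.8] w 0.0437
TCP in rec: x -0.1234 y -0.0001 z 0.2383 F rec x -0.5 y -0.1 z -3.8
```

Run:
```python
from h import *
from rig import ctrl
c=ctrl.read_camera("scene"); crop(c["img"],190,140,330,250,5,"pics/s5.png")
c=ctrl.read_camera("top"); crop(c["img"],205,150,290,260,5,"pics/t5.png")
```

```text
(no output)
```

View pics/s5.png

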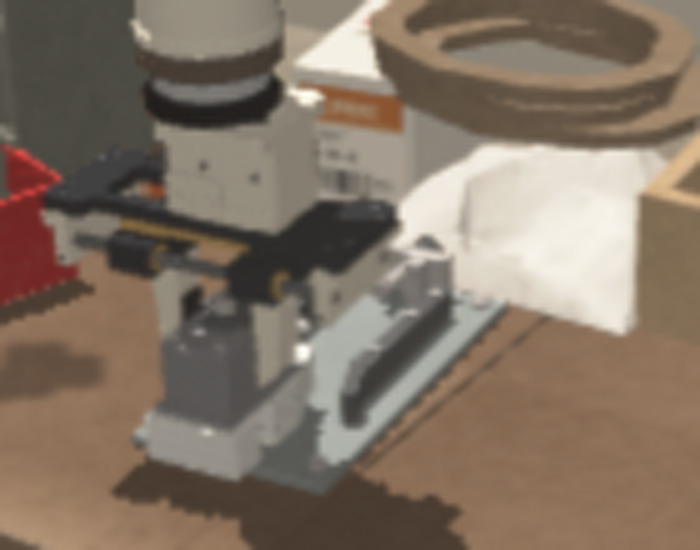

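View pics/t5.png

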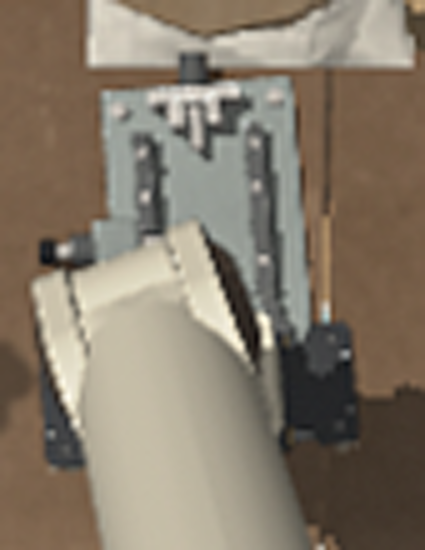

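Call:
drive_tool --commands '[[[0.6,0,0],[0,0,0]],[[0.4,0,0],[0,0,0]],[[0.1,0,0],[0,0,0]],[[0,0,0],[0,0,0]]]'

```text
clock: 9.4
position: [0.477, 0.1282, 0.2266]
eef_rot: [-0.075, 1.57, 0.075]
ft_force: [0.4, -0.3, -2.9]
gripper_width: 0.0437
```

Call:
drive_tool --commands '[[[0.05,0,0],[0,0,0]],[[0.05,0,0],[0,0,0]],[[0,0,0],[0,0,0]]]'

```text
clock: 9.78
position: [0.4771, 0.1283, 0.226]
eef_rot: [-0.075, 1.569, 0.075]
ft_force: [-1.3, 0.4, -0.3]
gripper_width: 0.0438
```

Run:
```python
from h import *
from rig import ctrl
rec(ctrl.read_state())
```

```text
t 9.78 pos [0.4771 0.1283 0.226 ] psi 5.49 xaxis [ 2.e-04  0.e+00 -1.e+00] F [-1.3  0.4 -0.3] w 0.0438
TCP in rec: x -0.1238 y -0.0002 z 0.2260 F rec x -1.3 y 0.5 z -0.3
```

Call:
drive_tool --commands '[[[0,0,0.6],[0,0,0]],[[0,0,1],[0,0,0]],[[0,0,1],[0,0,0]],[[0,0,1],[0,0,0]],[[0,0,0.7],[0,0,0]]]'

```text
clock: 10.4
position: [0.5207, 0.1325, 0.226]
eef_rot: [-0.075, 1.569, 0.075]
ft_force: [-5.3, 0.5, 7.7]
gripper_width: 0.044
```

Run:
```python
from h import *
from rig import ctrl
rec(ctrl.read_state())
```

```text
t 10.4 pos [0.5207 0.1325 0.226 ] psi 5.48 xaxis [ 2.e-04  2.e-04 -1.e+00] F [-5.3  0.5  7.7] w 0.044
TCP in rec: x -0.0799 y -0.0001 z 0.2260 F rec x -5.2 y 1.0 z 7.7
```

Call:
drive_tool --commands '[[[-0.03,0,0.4],[0,0,0]],[[0,0,0.4],[0,0,0]],[[0,0,0.3],[0,0,0]],[[0,0,0.25],[0,0,0]],[[0,0,0.25],[0,0,0]]]'

```text
clock: 11.02
position: [0.5359, 0.1339, 0.226]
eef_rot: [-0.075, 1.57, 0.075]
ft_force: [-2.8, -0.2, 2.9]
gripper_width: 0.044
```

Run:
```python
from h import *
from rig import ctrl
rec(ctrl.read_state())
```

```text
t 11.03 pos [0.5359 0.1339 0.226 ] psi 5.49 xaxis [-1.e-04  0.e+00 -1.e+00] F [-2.8 -0.2  2.9] w 0.044
TCP in rec: x -0.0647 y -0.0002 z 0.2260 F rec x -2.9 y 0.0 z 2.9
```

Call:
drive_tool --commands '[[[0,0,0.25],[0,0,0]],[[0,0,0.25],[0,0,0]],[[0,0,0.25],[0,0,0]],[[0,0,0.25],[0,0,0]],[[0,0,0.25],[0,0,0]]]'

```text
clock: 11.65
position: [0.5472, 0.1346, 0.2261]
eef_rot: [-0.076, 1.573, 0.074]
ft_force: [-10.0, -2.0, 12.9]
gripper_width: 0.0438
```

Run:
```python
from h import *
from rig import ctrl
rec(ctrl.read_state())
```

```text
t 11.65 pos [0.5472 0.1346 0.2261] psi 5.46 xaxis [-0.0037 -0.0013 -1.    ] F [-10.   -2.   12.9] w 0.0438
TCP in rec: x -0.0534 y -0.0006 z 0.2261 F rec x -10.1 y -1.0 z 12.9
```

Call:
drive_tool --commands '[[[-0.04,0,0.15],[0,0,0]],[[0,0,0.2],[0,0,0]],[[0,0,0.2],[0,0,0]],[[0,0,0.2],[0,0,0]]]'

```text
clock: 12.15
position: [0.5536, 0.1352, 0.2262]
eef_rot: [-0.076, 1.576, 0.074]
ft_force: [-12.9, -1.8, 13.4]
gripper_width: 0.0437
```

Run:
```python
from h import *
from rig import ctrl
rec(ctrl.read_state())
c=ctrl.read_camera("wrist"); crop(c["img"],120,0,440,230,2.4,"pics/w6.png")
c=ctrl.read_camera("scene"); crop(c["img"],190,140,330,250,5,"pics/s6.png")
```

```text
t 12.15 pos [0.5536 0.1352 0.2262] psi 5.46 xaxis [-0.0062 -0.0018 -1.    ] F [-12.9  -1.8  13.4] w 0.0437
TCP in rec: x -0.0469 y -0.0006 z 0.2262 F rec x -13.0 y -0.6 z 13.4
```

View pics/w6.png

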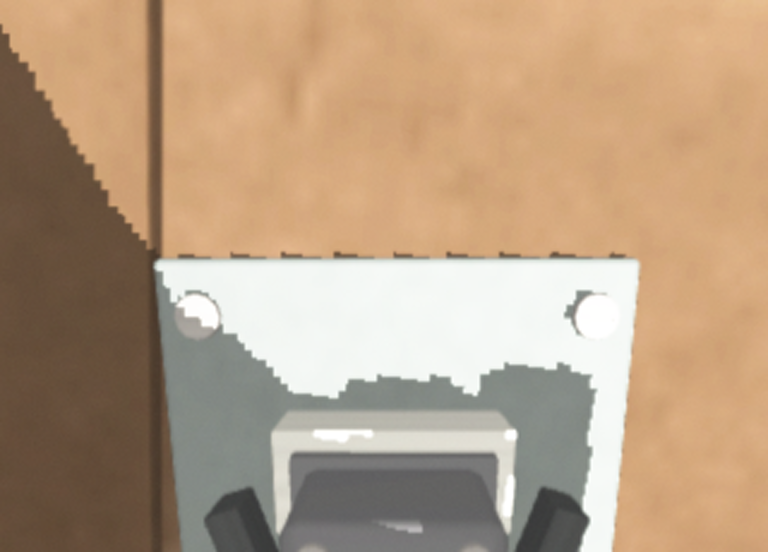

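View pics/s6.png

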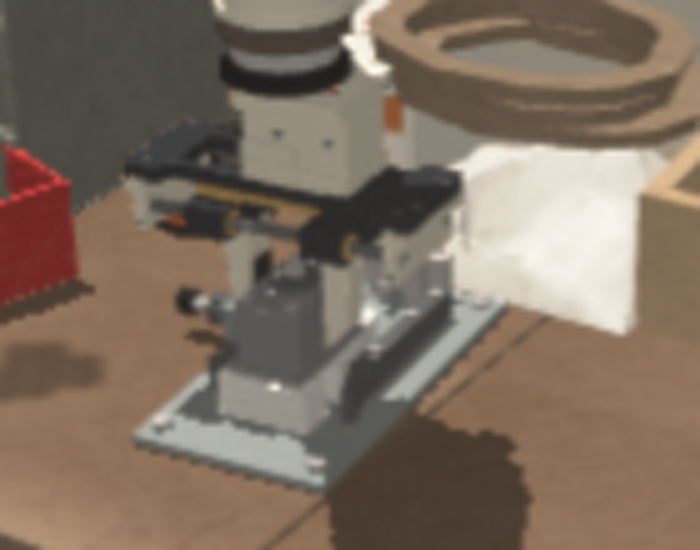

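Call:
drive_tool --commands '[[[-0.04,0,0.15],[0,-0.15,0]],[[0,0,0.15],[0,-0.15,0]],[[0,0,0.2],[0,0,0]],[[0,0,0.2],[0,0,0]],[[0,0,0.2],[0,0,0]]]'

```text
clock: 12.88
position: [0.562, 0.136, 0.2261]
eef_rot: [-0.076, 1.572, 0.074]
ft_force: [-12.5, -2.4, 11.5]
gripper_width: 0.0438
```

Run:
```python
from h import *
from rig import ctrl
rec(ctrl.read_state())
```

```text
t 12.88 pos [0.562  0.136  0.2261] psi 5.47 xaxis [-0.0027 -0.0017 -1.    ] F [-12.5  -2.4  11.5] w 0.0438
TCP in rec: x -0.0385 y -0.0006 z 0.2261 F rec x -12.7 y -1.2 z 11.5
```

Call:
drive_tool --commands '[[[-0.04,0,0.22],[0,0,0]],[[0,0,0.22],[0,0,0]],[[0,0,0.22],[0,0,0]],[[0,0,0.22],[0,0,0]],[[0,0,0.22],[0,0,0]]]'

```text
clock: 13.5
position: [0.5729, 0.1368, 0.2262]
eef_rot: [-0.077, 1.573, 0.074]
ft_force: [-11.7, -2.7, 9.1]
gripper_width: 0.0437
```

Run:
```python
from h import *
from rig import ctrl
rec(ctrl.read_state())
```

```text
t 13.5 pos [0.5729 0.1368 0.2262] psi 5.48 xaxis [-0.0033 -0.0023 -1.    ] F [-11.7  -2.7   9.1] w 0.0437
TCP in rec: x -0.0276 y -0.0009 z 0.2262 F rec x -11.9 y -1.5 z 9.1
```

Call:
drive_tool --commands '[[[0,0,0.22],[0,0,0]],[[0,0,0.22],[0,0,0]],[[0,0,0.22],[0,0,0]],[[0,0,0.22],[0,0,0]],[[0,0,0.22],[0,0,0]]]'

```text
clock: 14.12
position: [0.5854, 0.1382, 0.2261]
eef_rot: [-0.075, 1.568, 0.074]
ft_force: [-1.8, -0.3, -3.6]
gripper_width: 0.0437
```

Run:
```python
from h import *
from rig import ctrl
rec(ctrl.read_state())
```

```text
t 14.12 pos [0.5854 0.1382 0.2261] psi 5.46 xaxis [ 1.7e-03 -6.0e-04 -1.0e+00] F [-1.8 -0.3 -3.6] w 0.0437
TCP in rec: x -0.0150 y -0.0007 z 0.2261 F rec x -1.8 y -0.1 z -3.6
```

Call:
drive_tool --commands '[[[0.03,0,0.22],[0,0,0]],[[0,0,0.22],[0,0,0]],[[0,0,0.22],[0,0,0]],[[0,0,0.2],[0,0,0]],[[0,0,0.2],[0,0,0]]]'

```text
clock: 14.75
position: [0.5964, 0.1394, 0.2269]
eef_rot: [-0.076, 1.567, 0.075]
ft_force: [-6.2, -3.2, 0.5]
gripper_width: 0.0441
```

Run:
```python
from h import *
from rig import ctrl
rec(ctrl.read_state())
```

```text
t 14.75 pos [0.5964 0.1394 0.2269] psi 5.48 xaxis [ 2.5e-03 -5.0e-04 -1.0e+00] F [-6.2 -3.2  0.5] w 0.0441
TCP in rec: x -0.0039 y -0.0005 z 0.2269 F rec x -6.5 y -2.5 z 0.5
```

Call:
drive_tool --commands '[[[0.03,0,0.2],[0,0.1,0]],[[0.02,0,0.2],[0,0.05,0]],[[0,0,0.2],[0,0,0]],[[0,0,0.15],[0,0,0]],[[0,0,0.15],[0,0,0]]]'

```text
clock: 15.38
position: [0.604, 0.1402, 0.2263]
eef_rot: [-0.077, 1.573, 0.074]
ft_force: [-9.7, -3.5, 3.8]
gripper_width: 0.044
```

Run:
```python
from h import *
from rig import ctrl
rec(ctrl.read_state())
```

```text
t 15.38 pos [0.604  0.1402 0.2263] psi 5.51 xaxis [-0.0036 -0.0015 -1.    ] F [-9.7 -3.5  3.8] w 0.044
TCP in rec: x 0.0037 y -0.0004 z 0.2263 F rec x -10.0 y -2.6 z 3.8
```

Call:
drive_tool --commands '[[[-0.02,0,0.15],[0,0,0]],[[0,0,0.15],[0,0,0]],[[0,0,0.15],[0,0,0]]]'

```text
clock: 15.75
position: [0.608, 0.1406, 0.2264]
eef_rot: [-0.077, 1.574, 0.074]
ft_force: [-11.4, -3.3, 5.0]
gripper_width: 0.0437
```

Run:
```python
from h import *
from rig import ctrl
rec(ctrl.read_state())
```

```text
t 15.75 pos [0.608  0.1406 0.2264] psi 5.51 xaxis [-0.0049 -0.0017 -1.    ] F [-11.4  -3.3   5. ] w 0.0437
TCP in rec: x 0.0077 y -0.0004 z 0.2264 F rec x -11.7 y -2.2 z 5.0
```

Call:
drive_tool --commands '[[[0,0,0.1],[0,0,0]],[[0,0,0.1],[0,0,0]]]'

```text
clock: 16.0
position: [0.61, 0.1409, 0.2264]
eef_rot: [-0.076, 1.574, 0.074]
ft_force: [-10.7, -4.2, 4.1]
gripper_width: 0.0437
```

Run:
```python
from h import *
from rig import ctrl
rec(ctrl.read_state())
```

```text
t 16.0 pos [0.61   0.1409 0.2264] psi 5.5 xaxis [-0.0049 -0.0016 -1.    ] F [-10.7  -4.2   4.1] w 0.0437
TCP in rec: x 0.0097 y -0.0003 z 0.2264 F rec x -11.1 y -3.2 z 4.1
```

Call:
drive_tool --commands '[[[0,0,0.08],[0,0,0]],[[0,0,0.06],[0,0,0]]]'

```text
clock: 16.25
position: [0.6114, 0.141, 0.2264]
eef_rot: [-0.076, 1.574, 0.074]
ft_force: [-10.5, -3.5, 3.8]
gripper_width: 0.0438
```

Call:
drive_tool --commands '[[[0,0,0.05],[0,0,0]],[[0,0,0],[0,0,0]]]'

```text
clock: 16.5
position: [0.6119, 0.1411, 0.2264]
eef_rot: [-0.076, 1.575, 0.074]
ft_force: [-11.1, -2.5, 5.4]
gripper_width: 0.0435
```

Run:
```python
from h import *
from rig import ctrl
rec(ctrl.read_state())
```

```text
t 16.5 pos [0.6119 0.1411 0.2264] psi 5.49 xaxis [-0.005  -0.0015 -1.    ] F [-11.1  -2.5   5.4] w 0.0435
TCP in rec: x 0.0116 y -0.0003 z 0.2264 F rec x -11.3 y -1.5 z 5.4
```

Call:
drive_tool --commands '[[[0,0,0.05],[0,0,0]],[[0,0,0.05],[0,0,0]]]'

```text
clock: 16.75
position: [0.6127, 0.1412, 0.2264]
eef_rot: [-0.076, 1.575, 0.074]
ft_force: [-12.9, -4.3, 5.9]
gripper_width: 0.044
```

Call:
drive_tool --commands '[[[0,0,0.05],[0,0,0]],[[0,0,0],[0,0,0]]]'

```text
clock: 17.0
position: [0.6129, 0.1412, 0.2264]
eef_rot: [-0.077, 1.576, 0.074]
ft_force: [-13.3, -4.6, 7.0]
gripper_width: 0.0439
```

Run:
```python
from h import *
from rig import ctrl
rec(ctrl.read_state())
```

```text
t 17.0 pos [0.6129 0.1412 0.2264] psi 5.49 xaxis [-0.0064 -0.0018 -1.    ] F [-13.3  -4.6   7. ] w 0.0439
TCP in rec: x 0.0126 y -0.0003 z 0.2264 F rec x -13.7 y -3.3 z 7.0
```

Call:
drive_tool --commands '[[[0,0,0.05],[0,0,0]],[[0,0,0.03],[0,0,0]],[[0,0,0],[0,0,0]]]'

```text
clock: 17.38
position: [0.6132, 0.1412, 0.2265]
eef_rot: [-0.077, 1.577, 0.074]
ft_force: [-15.8, -4.4, 9.4]
gripper_width: 0.044
```

Run:
```python
from h import *
from rig import ctrl
rec(ctrl.read_state())
c=ctrl.read_camera("scene"); crop(c["img"],190,140,330,250,5,"pics/s7.png")
c=ctrl.read_camera("top"); crop(c["img"],205,140,290,240,6,"pics/t7.png")
```

```text
t 17.38 pos [0.6132 0.1412 0.2265] psi 5.5 xaxis [-0.0077 -0.0022 -1.    ] F [-15.8  -4.4   9.4] w 0.044
TCP in rec: x 0.0129 y -0.0003 z 0.2265 F rec x -16.1 y -2.9 z 9.4
```

View pics/s7.png

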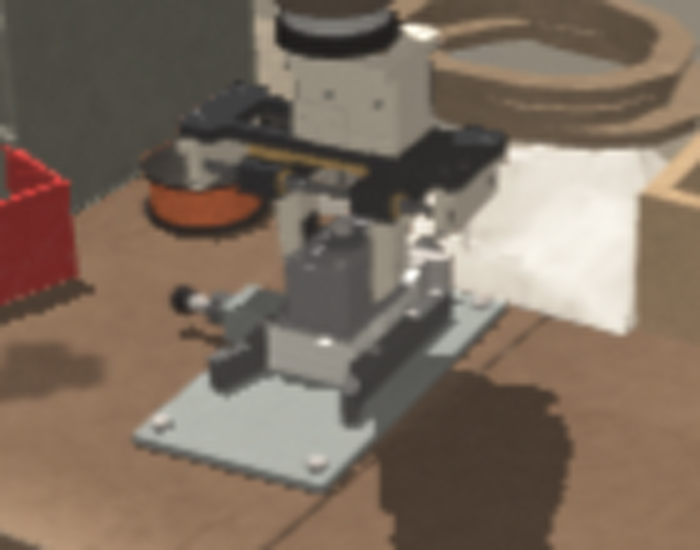

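View pics/t7.png

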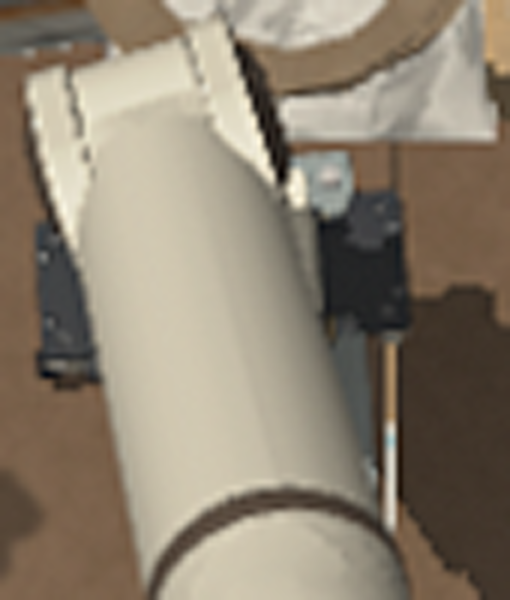

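Call:
drive_tool --commands '[[[0,0,0.03],[0,0,0]],[[0,0,0],[0,0,0]],[[0,0,0],[0,0,0]],[[0,0,0],[0,0,0]],[[0,0,0],[0,0,0]]]'

```text
clock: 18.1
position: [0.6133, 0.1412, 0.2265]
eef_rot: [-0.077, 1.578, 0.074]
ft_force: [-16.5, -4.5, 9.6]
gripper_width: 0.0437
```

Call:
drive_tool --commands '[[[0,0,0],[0,0,0]],[[0,0,0],[0,0,0]],[[0,0,0],[0,0,0]],[[0,0,0],[0,0,0]],[[0,0,0],[0,0,0]]]'

```text
clock: 18.73
position: [0.6133, 0.1413, 0.2265]
eef_rot: [-0.077, 1.578, 0.074]
ft_force: [-16.7, -4.5, 10.1]
gripper_width: 0.0438
```

Call:
drive_tool --commands '[[[0,0,0],[0,0,0]],[[0,0,0],[0,0,0]],[[0,0,0],[0,0,0]],[[0,0,0],[0,0,0]],[[0,0,0],[0,0,0]]]'

```text
clock: 19.35
position: [0.6133, 0.1412, 0.2265]
eef_rot: [-0.077, 1.578, 0.074]
ft_force: [-16.2, -3.9, 9.5]
gripper_width: 0.0438
```

Call:
drive_tool --commands '[[[0,0,0],[0,0,0]],[[0,0,0],[0,0,0]],[[0,0,0],[0,0,0]],[[0,0,0],[0,0,0]],[[0,0,0],[0,0,0]]]'

```text
clock: 19.98
position: [0.6133, 0.1413, 0.2265]
eef_rot: [-0.077, 1.578, 0.074]
ft_force: [-17.4, -4.7, 9.4]
gripper_width: 0.0437
```

Run:
```python
from h import *
from rig import ctrl
rec(ctrl.read_state())
c=ctrl.read_camera("scene"); crop(c["img"],190,140,330,250,5,"pics/s8.png")
```

```text
t 19.98 pos [0.6133 0.1413 0.2265] psi 5.5 xaxis [-0.0082 -0.0023 -1.    ] F [-17.4  -4.7   9.4] w 0.0437
TCP in rec: x 0.0130 y -0.0003 z 0.2265 F rec x -17.7 y -3.0 z 9.4
```

View pics/s8.png

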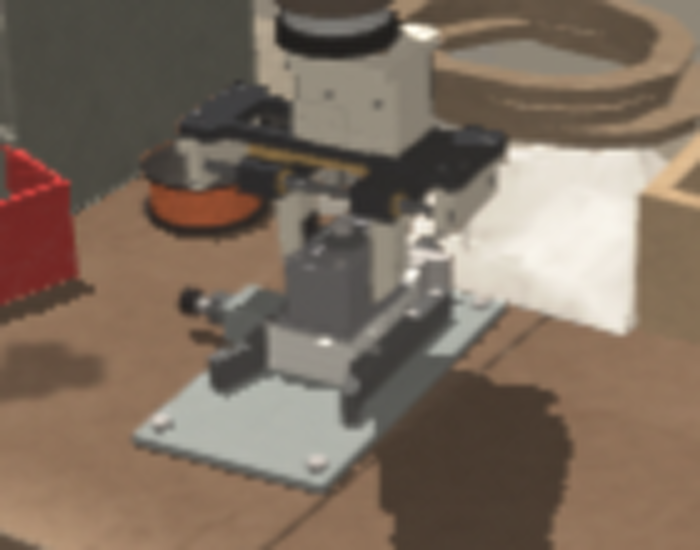

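Call:
drive_tool --commands '[[[0,0,0],[0,0,0]],[[0,0,0],[0,0,0]],[[0,0,0],[0,0,0]],[[0,0,0],[0,0,0]],[[0,0,0],[0,0,0]]]'

```text
clock: 20.65
position: [0.6133, 0.1413, 0.2265]
eef_rot: [-0.077, 1.578, 0.074]
ft_force: [-17.5, -4.9, 9.9]
gripper_width: 0.0439
```

Call:
drive_tool --commands '[[[0,0,0],[0,0,0]],[[0,0,0],[0,0,0]],[[0,0,0],[0,0,0]],[[0,0,0],[0,0,0]],[[0,0,0],[0,0,0]]]'

```text
clock: 21.28
position: [0.6133, 0.1413, 0.2265]
eef_rot: [-0.077, 1.578, 0.074]
ft_force: [-16.9, -4.7, 10.2]
gripper_width: 0.0441
```

Call:
drive_tool --commands '[[[0,0,0],[0,0,0]],[[0,0,0],[0,0,0]],[[0,0,0],[0,0,0]],[[0,0,0],[0,0,0]],[[0,0,0],[0,0,0]]]'

```text
clock: 21.9
position: [0.6133, 0.1413, 0.2265]
eef_rot: [-0.077, 1.578, 0.074]
ft_force: [-17.1, -3.4, 10.6]
gripper_width: 0.0441
```

Call:
drive_tool --commands '[[[0,0,0],[0,0,0]],[[0,0,0],[0,0,0]],[[0,0,0],[0,0,0]],[[0,0,0],[0,0,0]],[[0,0,0],[0,0,0]]]'

```text
clock: 22.52
position: [0.6133, 0.1412, 0.2265]
eef_rot: [-0.077, 1.578, 0.074]
ft_force: [-17.9, -4.3, 10.4]
gripper_width: 0.0439
```

Call:
drive_tool --commands '[[[0,0,0],[0,0,0]],[[0,0,0],[0,0,0]],[[0,0,0],[0,0,0]],[[0,0,0],[0,0,0]],[[0,0,0],[0,0,0]]]'

```text
clock: 23.15
position: [0.6133, 0.1412, 0.2265]
eef_rot: [-0.077, 1.578, 0.074]
ft_force: [-16.8, -4.6, 9.3]
gripper_width: 0.044
```

Run:
```python
from h import *
from rig import ctrl
rec(ctrl.read_state())
c=ctrl.read_camera("scene"); im=c["img"]; crop(im,190,140,330,250,5,"pics/s9.png")
def knob(im):
    g=im[190:212,215:240].max(2); m=g<45
    w=(60-np.minimum(g,60).astype(float)); yy,xx=np.mgrid[190:212,215:240]
    return (w*xx).sum()/w.sum(),(w*yy).sum()/w.sum(),w.sum()
print(knob(im), knob(cv2.imread("pics/scene0.png")))
for n in("s7","s8"):
    a=cv2.resize(cv2.imread(f"pics/{n}.png"),(140,110),interpolation=cv2.INTER_AREA); f=np.zeros((420,560,3),np.uint8);f[140:250,190:330]=a;print(n,knob(f))
```

```text
t 23.15 pos [0.6133 0.1412 0.2265] psi 5.5 xaxis [-0.0082 -0.0023 -1.    ] F [-16.8  -4.6   9.3] w 0.044
TCP in rec: x 0.0130 y -0.0003 z 0.2265 F rec x -17.1 y -3.0 z 9.3
(np.float64(227.1153846153846), np.float64(200.0897435897436), np.float64(78.0)) (np.float64(227.11764705882354), np.float64(200.08823529411765), np.float64(68.0))
s7 (np.float64(225.53947368421052), np.float64(199.80263157894737), np.float64(76.0))
s8 (np.float64(227.1549295774648), np.float64(200.08450704225353), np.float64(71.0))
```

View pics/s9.png

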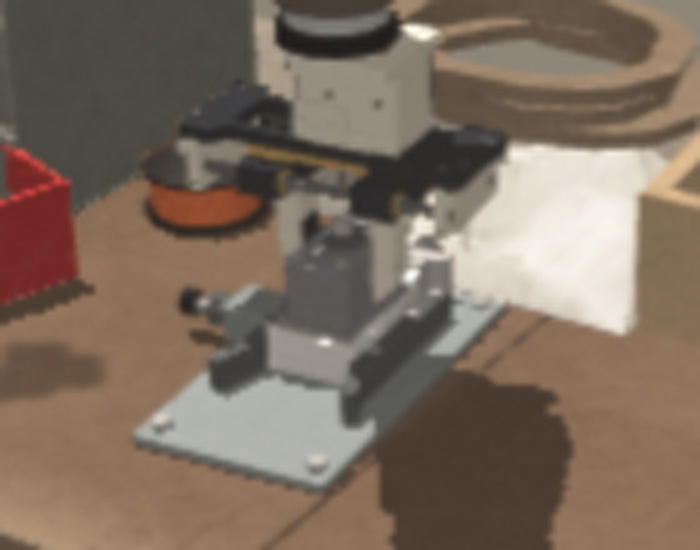

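Call:
drive_tool --commands '[[[-0.02,0,-0.05],[0,0,0]],[[-0.02,0,-0.05],[0,0,0]],[[0,0,0],[0,0,0]]]'

```text
clock: 23.58
position: [0.6129, 0.1412, 0.2265]
eef_rot: [-0.077, 1.576, 0.074]
ft_force: [-13.2, -2.7, 4.7]
gripper_width: 0.0439
```

Call:
drive_tool --commands '[[[0,0,0],[0,0,0]],[[0,0,0],[0,0,0]],[[0,0,0],[0,0,0]],[[0,0,0],[0,0,0]],[[0,0,0],[0,0,0]]]' --claw -1

```text
clock: 24.2
position: [0.6161, 0.1417, 0.2273]
eef_rot: [-0.075, 1.567, 0.075]
ft_force: [-0.1, 0.5, -0.5]
gripper_width: 0.0888
```

Call:
drive_tool --commands '[[[0,0,0],[0,0,0]],[[0,0,0],[0,0,0]],[[0,0,0],[0,0,0]]]'

```text
clock: 24.58
position: [0.616, 0.1416, 0.2272]
eef_rot: [-0.075, 1.567, 0.075]
ft_force: [-0.8, -0.0, -0.3]
gripper_width: 0.0918
```

Run:
```python
from h import *
from rig import ctrl
rec(ctrl.read_state())
```

```text
t 24.57 pos [0.616  0.1416 0.2272] psi 5.49 xaxis [ 2.5e-03  3.0e-04 -1.0e+00] F [-0.8 -0.  -0.3] w 0.0918
TCP in rec: x 0.0157 y -0.0002 z 0.2272 F rec x -0.8 y 0.0 z -0.3
```

Released cleanly; now lift straight up and look.

Call:
drive_tool --commands '[[[-1,0,0],[0,0,0]],[[-3,0,0],[0,0,0]],[[-4,0,0],[0,0,0]],[[-5,0,0],[0,0,0]],[[-5,0,0],[0,0,0]]]'

```text
clock: 25.2
position: [0.6153, 0.1415, 0.4096]
eef_rot: [-0.075, 1.566, 0.076]
ft_force: [0.7, 0.4, -0.3]
gripper_width: 0.0917
```

Call:
drive_tool --commands '[[[0,0,-4],[0,0,0]],[[0,0,-5],[0,0,0]],[[0,0,-5],[0,0,0]],[[0,0,-3],[0,0,0]],[[0,0,0],[0,0,0]]]'

```text
clock: 25.82
position: [0.4444, 0.1252, 0.4077]
eef_rot: [-0.076, 1.566, 0.076]
ft_force: [0.6, 0.1, 0.1]
gripper_width: 0.092
```

Run:
```python
from h import *
from rig import ctrl
rec(ctrl.read_state())
c=ctrl.read_camera("scene"); crop(c["img"],190,140,380,290,4,"pics/s10.png")
c=ctrl.read_camera("top"); crop(c["img"],205,140,290,240,6,"pics/t10.png"); cv2.imwrite("pics/t10full.png",c["img"][:,:,::-1])
```

```text
t 25.82 pos [0.4444 0.1252 0.4077] psi 5.54 xaxis [ 3.2e-03  1.0e-04 -1.0e+00] F [0.6 0.1 0.1] w 0.092
TCP in rec: x -0.1566 y -0.0001 z 0.4077 F rec x 0.6 y 0.1 z 0.1
```

View pics/s10.png

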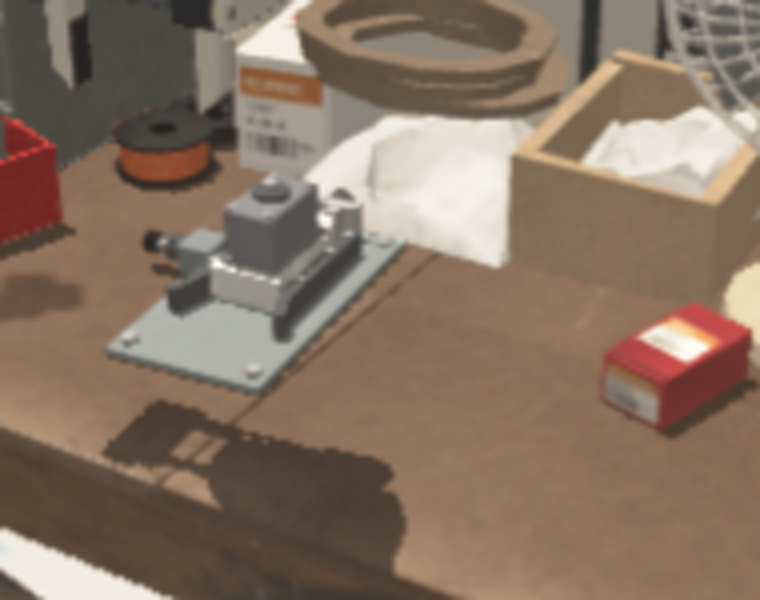

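View pics/t10full.png

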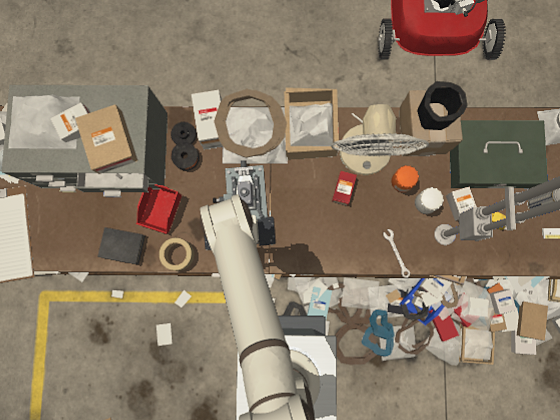

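View pics/t10.png

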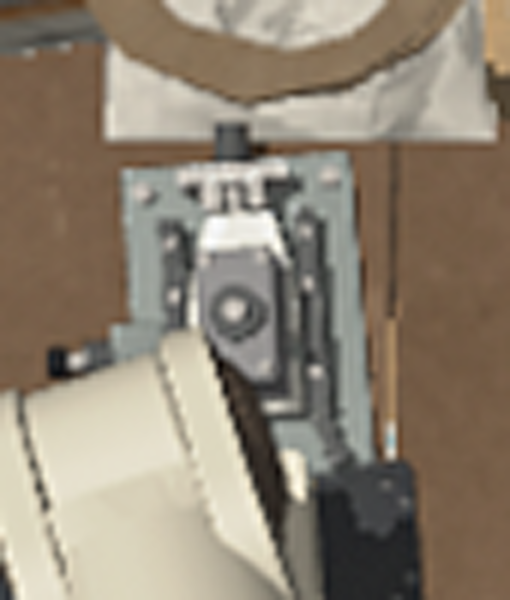

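Run:
```python
from h import *
from rig import ctrl
c=ctrl.read_camera("scene")
im=c["img"]; g=im[190:212,215:240].max(2); w=(60-np.minimum(g,60).astype(float)); yy,xx=np.mgrid[190:212,215:240]
print("knob",(w*xx).sum()/w.sum(),(w*yy).sum()/w.sum())
f=lambda p:(np.array(p,float)+.5)/4-.5+[190,140]
P=ray(c,f([(271,184)]),.094); T=tool(5.5); print("stub rec mm",((P-[.6003,.1403,0])@T)*1000)
P=ray(c,f([(213,262),(278,285)]),.036); 
for p in P: print("rear top corners rec mm (z,y,x)",((p-[.6003,.1403,0])@T)*1000)
P=ray(c,f([(107,352),(259,392)]),.008)
for p in P: print("plate rear corners",((p-[.6003,.1403,0])@T)*1000)
```

```text
knob 227.09722222222223 200.09722222222223
stub rec mm [[-94.          -1.7781933    0.68987516]]
rear top corners rec mm (z,y,x) [-36.          32.10870098 -33.79452486]
rear top corners rec mm (z,y,x) [-36.         -29.92937411 -43.79123483]
plate rear corners [  -8.           60.34330552 -141.61488562]
plate rear corners [  -8.          -66.64480673 -140.68695434]
```

Run:
```python
from h import *
from rig import ctrl
c=ctrl.read_camera("top")
P=ray(c,(np.array([(237,310)])+.5)/6-.5+[205,140],.094); print("stub rec mm",((P-[.6010,.1398,0])@tool(5.5))*1000)
print(ctrl.close_job())
```

```text
stub rec mm [[-94.          -1.48986684   6.83139474]]
the job is handed in; nothing more can be done
None
```

The carrier is in the receiver with the plunger sprung home into its notch. The job was handed in at about 26 s of the 64 s allowed, with the arm clear and nothing touching.

**What I did:** I gripped the housing and set the carrier on the plate nose first. I slid it in at 20 mm/s or less past the plunger and against the ejector to the stop. I held it there at about 17 N total wrist force, springs and friction included, for 6 s. Then I eased the push, opened the gripper and lifted away. Wrist force during the push peaked at about 18 N, far from ramming.

**Last checks:**
- **Plunger:** the knob is back at its starting pixel (227.1, 200.1). It had read 225.5 while the flank was pushing the plunger out. It has not moved since release.
- **Stop:** by arm position the carrier's origin reached about 19.9 mm, against 20 mm at the seat. I saw no movement after release.
- **Bystanders:** by eye in the top picture, the filter, the red box and the tape roll are where they started.

**Less certain:**
- The top camera put the shaft stub at about 7 mm in the receiver frame, where I expected about 10 mm. That allows for the 1.5 mm of play in the lock.
- The scene camera read about 6 mm short in that direction (judged by the plate corners), so it could not settle the carrier's exact position.
- The pin in the notch was not directly visible, so I judged the lock from the knob.

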